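# Call for a recount: point out the miscounted bundle and its tray

## Task

The red-strapped ticket bundle has been miscounted, and a colleague is to move it to the yellow tray. Press the orange call button right down to call them over, then point it out: hold your fingertips, pointing down, a few centimetres above the middle of the red-strapped bundle for about two seconds, then just the same above the middle of the yellow tray. Touch nothing but the call button, and finish with the hand raised at least 20 cm above the desk, out of your colleague's way.

Things in the scene. Friction and masses are not known exactly. Their poses are not given: they have to be found in the camera images.
- call_button (a joint): Cap of the wireless call button, in m: 0 up, 0.005 fully down. Sprung: about 1 N starts it, about 5 N takes it to the stop, and it springs back up when let go.
- call_button_top (a point): Centre of the top of the call button's cap: an orange round cap 44 mm across standing on a low black puck 72 mm across, fixed on the desk; the cap's top is 29 mm above the desk and goes straight down when pressed (5 mm).
- red_bundle_top (a point): Centre of the top face of the bundle with the red strap, on the strap; x along the bundle's 130 mm, z up.
- red_bundle: Bundle of tickets, 130 x 60 x 30 mm (length along its x), white paper with a 28 mm wide red paper strap round its middle; it lies flat and loose with three others, side by side, in an olive-green tray 180 x 330 mm with a rim 22 mm high and a floor 4 mm thick, so its top is 34 mm above the desk. Origin at the centre of its underside (the bundle to point out).
- blue_bundle: Bundle of tickets, 130 x 60 x 34 mm (length along its x), white paper with a 28 mm wide blue paper strap round its middle; it lies flat and loose with three others, side by side, in an olive-green tray 180 x 330 mm with a rim 22 mm high and a floor 4 mm thick, so its top is 38 mm above the desk. Origin at the centre of its underside (leave alone).
- green_bundle: Bundle of tickets, 130 x 60 x 27 mm (length along its x), white paper with a 28 mm wide green paper strap round its middle; it lies flat and loose with three others, side by side, in an olive-green tray 180 x 330 mm with a rim 22 mm high and a floor 4 mm thick, so its top is 31 mm above the desk. Origin at the centre of its underside (leave alone).
- violet_bundle: Bundle of tickets, 130 x 60 x 32 mm (length along its x), white paper with a 28 mm wide violet paper strap round its middle; it lies flat and loose with three others, side by side, in an olive-green tray 180 x 330 mm with a rim 22 mm high and a floor 4 mm thick, so its top is 36 mm above the desk. Origin at the centre of its underside (leave alone).
- yellow_tray_mouth (a point): Centre of the open mouth of the yellow tray, at the height of its rim (43 mm above the desk).
- yellow_tray: Open yellow plastic sorting tray, 160 x 90 x 40 mm outside (length along its x), 3 mm walls and floor; it stands loose beside the two others on a dark desk mat 3 mm thick. Origin at the centre of its underside (the tray to point at, empty).
- blue_tray: Open blue plastic sorting tray, 160 x 90 x 40 mm outside (length along its x), 3 mm walls and floor; it stands loose beside the two others on a dark desk mat 3 mm thick. Origin at the centre of its underside (leave alone, empty).
- grey_tray: Open grey plastic sorting tray, 160 x 90 x 40 mm outside (length along its x), 3 mm walls and floor; it stands loose beside the two others on a dark desk mat 3 mm thick. Origin at the centre of its underside (leave alone; a ticket bundle lies in it).
- filed_bundle: Bundle of tickets with a thin tan band, 130 x 60 x 26 mm, lying in the grey tray. Origin at the centre of its underside (leave alone).
- stamp: Self-inking stamp standing upright on the desk, black with a dark blue handle, 42 x 70 x 90 mm. Origin at the centre of its underside (leave alone).
- moistener: Finger moistener: a round pale grey cup 80 mm across with a domed pale green sponge, 27 mm high; not the call button. Origin at the centre of its underside (leave alone).
- stapler: Stapler, black with a dark teal top, 140 x 38 x 62 mm. Origin at the centre of its underside (leave alone).
Not all that is in view belongs to the job. What is shaped like the part that bears call_button but pink or purple is not meant. Several things have the shape of the yellow_tray; the one meant has the colours described above.

How it is judged:
By the outcome, as a careful person would: the job done as asked, in the order asked, and still so for the second after the job is handed in, with the robot touching nothing.
It also fails if it takes over 69 s, if anything falls off the work surface, if the arm or the gripper's body presses on something with over 40 N, if the wrist force passes 120 N, or if a joint passes its speed limit or range.

## Robot

A 6-joint arm with a two-finger parallel gripper is mounted at the origin on the work surface. World frame = base frame: x ahead of the robot, y to its left, z up, the work surface at z = 0. Lengths are in m, angles in rad, forces in N, time in s.
With the tool pointing down it reaches from about 0.35 to 0.775 m from the base axis. Payload 7.3 kg.
Tool frame: the origin (TCP) lies between the finger pads, 19 mm behind the fingertips; this is the grasp point; z points along the fingers, y is the line along which they close (so a half turn about z gives the same grasp; the last joint's range is limited). The gripper opens to 92 mm and grips with 3 to 60 N. Pads are 19 mm wide; open, the fingers measure 130 mm over their backs; the gripper's body (75 mm by 190 mm) begins 47 mm behind the grasp point.
Start: joints at [1.04, 0.342, 1.524, -0, 1.275, -0.146], TCP at [0.197, 0.487, 0.246] pointing down, gripper open.
Joint ranges: [-2.53, 2.53], [-0.77, 2.02], [0.04, 2.7], [-1, 4.14], [0.28, 2.66], [-3.11, 3.11]. Speed limits (rad/s): [2.57, 2.57, 3.14, 3.14, 3.14, 3.14].

## Interface

Orientations are given as a rotation vector (axis times angle).
In Python, from station import env gives the robot as it stands. The module is installed in compiled form; this text tells all that it offers.
- The arm moves only by the shell command python3 -m inch 'ROWS'. ROWS is JSON, a list of rows, each a list of 5 numbers: the shift along the tool's x, y, z in units of 50 mm (1.0 is 50 mm), then the turn about the tool's z in units of 10 degrees (1.0 is 10 degrees), then the closure, from 0 (fully open) to 1 (shut). In form: [[tx, ty, tz, twist, jaw], ...]. A call has 1 to 20 rows; each row shifts and turns the commanded pose from where the row before left it, along the tool's axes as they then stand; what a row does not reach is not made up. A row lasts 1/8 s, in which the tool goes at most 62.5 mm and 10.7 degrees, less where a joint would pass 70% of its speed; a pose out of reach is approached as far as the arm can. A call is refused whole if a number of a shift passes 1 or a number of a turn 1, either way. A call with a gripper value outside its range is refused whole. The fingers move at their own pace and stop on an object; the grip force is fixed at half the most. Time passes only in rows, so rows that do not move let the fingers close. It gives the time, the measured TCP pose, the force, the opening and the grip force at its end, in the units of the state.
- env.get_obs(): the state, without advancing time (a new reading comes with each control period).
- env.read_camera(name): name is "scene" or "top"; returns a dict with "frame" (384x512x3 uint8, blue, green, red), "K" (3x3 intrinsics, pixels), "R" (3x3) and "t" (3): a world point X has camera coordinates R X + t. Camera axes: x right, y down, z forward; pixel columns grow to the right and rows downward; lengths in m; the calibration is good to about 2 mm. A picture is of the moment at which its call begins. There is no depth.
- env.close_job(): hands the job in; it is judged then, once.
The state is a dict: "time_s": time; "q": joint angles; "joint_velocities": joint speeds; "effort": joint torques, N m; "tcp_pos": TCP position; "orientation": TCP orientation; "wrist_force": force on the tool from outside, world axes, zero at the start; "ft_torque": the same for the moment, N m; "width": opening from 0.0 (shut) to 1.0 (fully open); "grasp_force": force on a finger pad.
Only numpy, scipy, OpenCV 4.12 (cv2) and the standard library are available. Lean on these libraries where they do the work, as an engineer would, in place of code of your own. Each camera call takes 0.05 s, during which the arm holds its last target. There are 200 camera calls.

## Working session

There is one attempt and no reset: what is moved stays moved. The work goes in short steps, Python scripts to look and compute and a shell command to move; the robot and the scene stay as the last step left them, time stands still between calls to the robot, and variables do not carry over. Pictures are saved under pics/ and viewed, at most 10 in all, crops included, and the job is handed in when it is done.

```bash
mkdir -p pics; cat > h.py <<'E'
import numpy as np,cv2
from scipy.spatial.transform import Rotation as Ro
def world(c,u,v,z):
    d=c["R"].T@np.linalg.inv(c["K"])@np.array([u,v,1.]); o=-c["R"].T@c["t"]
    return o+d*(z-o[2])/d[2]
E
python3 - <<'E'
from station import env
import cv2,pickle
for n in("top","scene"):
    c=env.read_camera(n);pickle.dump(c,open(n+".pkl","wb"));cv2.imwrite(f"pics/{n}1.png",c["frame"])
    print(n,-c["R"].T@c["t"])
o=env.get_obs();print(o)
E
```

```text
top [0.22649065 0.00963293 1.35951043]
scene [1.27159607 0.67479443 0.80099501]
{'time_s': 0.1, 'q': array([ 1.03996510e+00,  3.42684364e-01,  1.52490726e+00, -1.38347861e-05,
        1.27535992e+00, -1.45986262e-01]), 'joint_velocities': array([ 0.00061398, -0.00111764, -0.00296638,  0.00010231, -0.00143014,
        0.00026636]), 'effort': array([ 9.30532478e-04, -4.32010782e+01, -2.44692099e+01,  7.18964869e-02,
        5.25132869e-02, -2.80782945e-05]), 'tcp_pos': array([0.19690608, 0.48633092, 0.24490314]), 'orientation': array([-6.00699230e-01, -3.08318096e+00,  2.02008700e-03]), 'wrist_force': array([-0.42176455, -0.62878559,  1.11005022]), 'ft_torque': array([-0.01512518, -0.05641829,  0.02323924]), 'grasp_force': 0.0, 'width': 1.001499458231949}
```

View pics/top1.png

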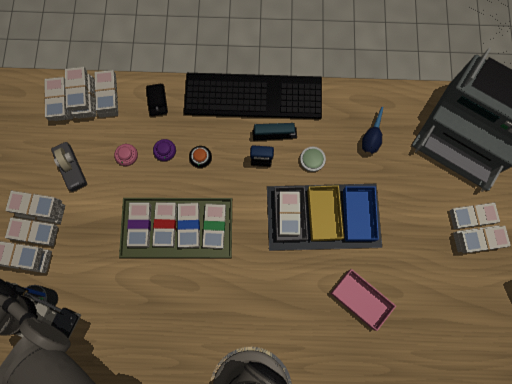

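View pics/scene1.png

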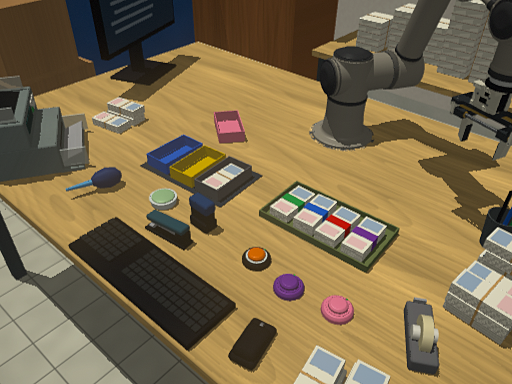

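The top view shows the orange button at about (200,156), the red strap at (164,225) and the yellow tray at (325,213). The pink and purple buttons and the pink tray are decoys. The scene view agrees with this layout.

```bash
cat > m.py <<'E'
from h import *
import pickle
c=pickle.load(open("top.pkl","rb"));s=pickle.load(open("scene.pkl","rb"))
def blob(c,box,lo,hi,smin):
    u0,v0,u1,v1=box;h=cv2.cvtColor(c["frame"],cv2.COLOR_BGR2HSV)[v0:v1,u0:u1]
    m=cv2.inRange(h,(lo,smin,60),(hi,255,255))
    n,l,st,ce=cv2.connectedComponentsWithStats(m);i=1+np.argmax(st[1:,4])
    ct=np.argwhere(l==i)[:,::-1].astype(np.float32)
    r=cv2.minAreaRect(ct)
    return ce[i]+[u0,v0],(np.array(r[0])+[u0,v0],r[1],r[2]),st[i,4]
for n,ct,cs,z,lo,hi,sm in(("button",(200,156),(257,255),.029,5,15,170),("red",(164,225),(339,223),.034,0,6,150),("yellow",(325,213),(198,165),.043,20,30,150)):
    for cam,(u,v),w in((c,ct,32),(s,cs,40)):
        b,r,a=blob(cam,(u-w,v-w,u+w,v+w),lo,hi,sm)
        print(n,b.round(1),r,a,world(cam,*b,z).round(4),world(cam,*r[0],z).round(4))
E
python3 m.py
python3 - <<'E'
import cv2,pickle
c=pickle.load(open("top.pkl","rb"))["frame"]
cv2.imwrite("pics/crop.png",cv2.resize(c[140:262,115:385],None,fx=2.9,fy=2.9,interpolation=cv2.INTER_NEAREST))
E
```

```text
button [199.4 154.8] (array([199.5, 155. ]), (12.0, 11.0), 90.0) 124 [0.6756 0.177  0.029 ] [0.6752 0.1767 0.029 ]
button [256.1 253.6] (array([256. , 253.5]), (13.0, 16.0), 90.0) 192 [0.686  0.1847 0.029 ] [0.6858 0.1843 0.029 ]
red [164.1 223.5] (array([164.31147766, 223.57377243]), (22.271791458129883, 8.872503280639648), 5.194429397583008) 181 [0.4574 0.2686 0.034 ] [0.4572 0.2679 0.034 ]
red [339.9 223.5] (array([339.75000381, 223.25      ]), (25.45584487915039, 13.435027122497559), 45.0) 191 [0.4624 0.2803 0.034 ] [0.4617 0.2794 0.034 ]
yellow [324.3 213.5] (array([325.6764679 , 212.29412079]), (53.917640686035156, 31.522262573242188), 85.60128784179688) 1453 [ 0.5011 -0.2038  0.043 ] [ 0.5048 -0.2079  0.043 ]
yellow [195.4 164.4] (array([195.80750656, 163.08069611]), (30.334152221679688, 55.4582405090332), 47.815555572509766) 1197 [ 0.5324 -0.1912  0.043 ] [ 0.5268 -0.1953  0.043 ]
```

View pics/crop.png

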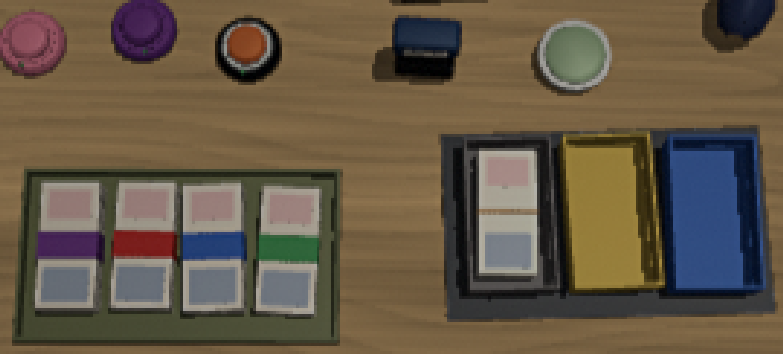

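The crop confirms the targets. Button top is at about (0.678,0.178), the red strap centre at (0.457,0.268), and the tray mouth centre at (0.502,-0.208) from its outer rim corners.

```bash
cat > go.py <<'E'
import sys;from h import *;from station import env
o=env.get_obs();R=Ro.from_rotvec(o["orientation"])
print(o["time_s"],o["tcp_pos"].round(4),o["wrist_force"].round(1))
print("units",(R.inv().apply(np.array(list(map(float,sys.argv[1:4])))-o["tcp_pos"])/.05).round(3))
E
python3 go.py .678 .178 .2
```

```text
0.1 [0.1969 0.4863 0.2449] [-0.4 -0.6  1.1]
units [-11.233  -2.102   0.899]
```

```bash
python3 -m inch '[[-0.7,-0.13,0,0,1],[-0.7,-0.13,0,0,1],[-0.7,-0.13,0,0,1],[-0.7,-0.13,0,0,1],[-0.7,-0.13,0,0,1],[-0.7,-0.13,0,0,1],[-0.7,-0.13,0,0,1],[-0.7,-0.13,0,0,1],[-0.7,-0.13,0,0,1],[-0.7,-0.13,0,0,1],[-0.7,-0.13,0,0,1],[-0.7,-0.13,0,0,1],[-0.7,-0.13,0,0,1],[-0.7,-0.13,0,0,1],[-0.7,-0.13,0,0,1],[-0.7,-0.13,0,0,1],[0,0,0,0,1],[0,0,0,0,1]]'; python3 go.py .678 .178 .08
```

```text
time_s: 2.35
tcp_pos: [0.6765, 0.1803, 0.2449]
orientation: [-0.6, -3.082, 0.0]
wrist_force: [-0.3, 0.3, 1.2]
width: 0.004
grasp_force: 0.0
2.35 [0.6765 0.1803 0.2449] [-0.3  0.3  1.2]
units [-0.051 -0.031  3.297]
```

```bash
python3 -m inch '[[-0.05,-0.03,0.6,0,1],[0,0,0.6,0,1],[0,0,0.6,0,1],[0,0,0.6,0,1],[0,0,0.6,0,1],[0,0,0.3,0,1],[0,0,0,0,1],[0,0,0,0,1]]'; python3 go.py .678 .178 .043
python3 - <<'E'
from station import env
import cv2
a=env.read_camera("scene")["frame"][190:300,190:330]
cv2.imwrite("pics/c2.png",cv2.resize(a,None,fx=5,fy=5))
E
```

```text
time_s: 3.35
tcp_pos: [0.6795, 0.1781, 0.0822]
orientation: [0.6, 3.081, 0.001]
wrist_force: [-0.3, -0.1, 0.1]
width: 0.009
grasp_force: 0.0
3.35 [0.6795 0.1781 0.0822] [-0.3 -0.1  0.1]
units [ 0.028 -0.015  0.783]
```

View pics/c2.png

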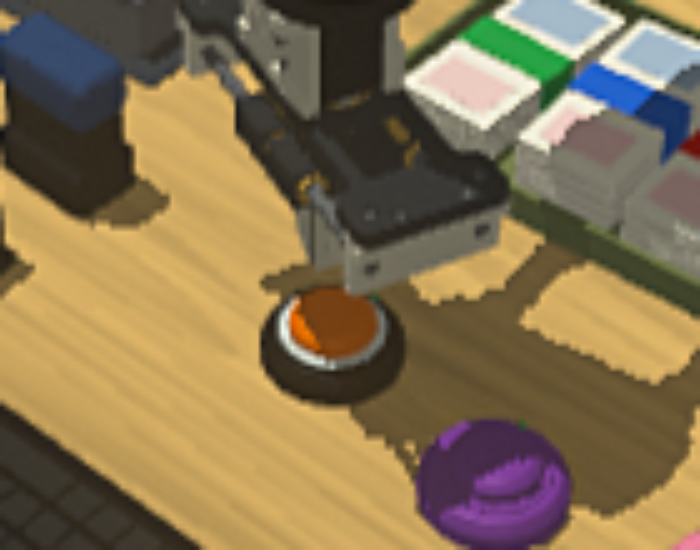

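The closed fingertips are directly over the orange cap (crop (345,280) above (337,322)), with clearance all round. Pressing now.

```bash
python3 -m inch '[[0.03,-0.01,0.2,0,1],[0,0,0.2,0,1],[0,0,0.2,0,1],[0,0,0.1,0,1],[0,0,0.1,0,1],[0,0,0,0,1],[0,0,0,0,1]]'; python3 go.py .678 .178 .043
```

```text
time_s: 4.28
tcp_pos: [0.677, 0.1777, 0.0425]
orientation: [0.6, 3.084, -0.0]
wrist_force: [-6.5, -1.8, 12.4]
width: 0.007
grasp_force: 6.3
4.275 [0.677  0.1777 0.0425] [-6.5 -1.8 12.4]
units [-0.016  0.012 -0.009]
```

12 N upward with the tip at the 5 mm stop, so the button is fully down. Raising straight up, then moving on.

```bash
python3 -m inch '[[0,0,-0.3,0,1],[0,0,-0.6,0,1],[0,0,-0.6,0,1],[0,0,-0.6,0,1],[0,0,-0.6,0,1],[0,0,0,0,1]]'; python3 go.py .457 .267 .095
```

```text
time_s: 5.03
tcp_pos: [0.6787, 0.1781, 0.179]
orientation: [0.599, 3.078, 0.004]
wrist_force: [-0.2, -0.0, -1.4]
width: 0.007
grasp_force: 0.0
5.025 [0.6787 0.1781 0.179 ] [-0.2 -0.  -1.4]
units [ 4.787 -0.022  1.653]
```

```bash
python3 -m inch '[[0.4,0,0,0,1],[0.6,0,0,0,1],[0.6,0,0,0,1],[0.6,0,0,0,1],[0.6,0,0,0,1],[0.6,0,0,0,1],[0.6,0,0,0,1],[0.6,0,0,0,1],[0.2,-0.02,0,0,1],[0,0,0.4,0,1],[0,0,0.4,0,1],[0,0,0.4,0,1],[0,0,0.3,0,1],[0,0,0.1,0,1],[0,0,0,0,1]]'; python3 go.py .457 .267 .093
python3 - <<'E'
from station import env
import cv2
a=env.read_camera("scene")["frame"][150:290,240:420]
cv2.imwrite("pics/c3.png",cv2.resize(a,None,fx=4,fy=4))
E
```

```text
time_s: 6.9
tcp_pos: [0.4546, 0.2669, 0.0954]
orientation: [-0.601, -3.083, 0.0]
wrist_force: [-0.5, 0.2, 0.7]
width: 0.001
grasp_force: 0.0
6.9 [0.4546 0.2669 0.0954] [-0.5  0.2  0.7]
units [-0.043  0.02   0.049]
```

View pics/c3.png

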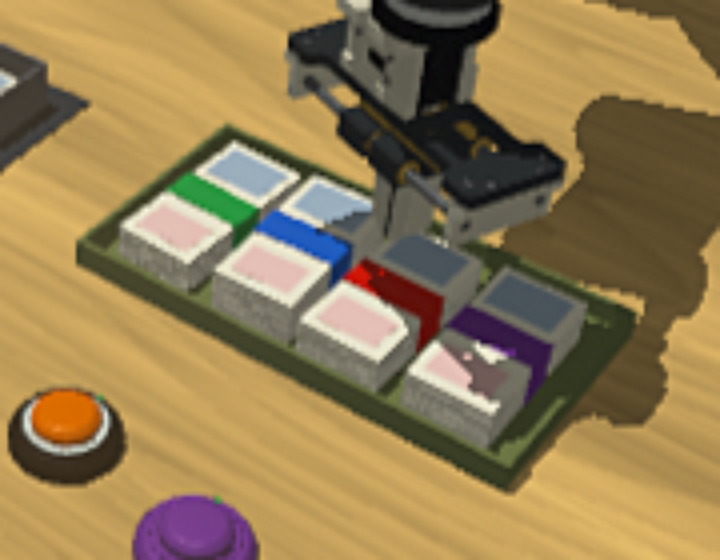

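The fingertips hover over the middle of the red strap (strap centre at crop (395,286), tips at (400,235) above it), and the button has sprung back up. After a 2 mm trim I'll dwell here.

```bash
python3 -m inch '[[-0.05,0.03,0.03,0,1],[0,0,0,0,1],[0,0,0,0,1],[0,0,0,0,1],[0,0,0,0,1],[0,0,0,0,1],[0,0,0,0,1],[0,0,0,0,1],[0,0,0,0,1],[0,0,0,0,1],[0,0,0,0,1],[0,0,0,0,1],[0,0,0,0,1],[0,0,0,0,1],[0,0,0,0,1],[0,0,0,0,1],[0,0,0,0,1],[0,0,0,0,1],[0,0,0,0,1],[0,0,0,0,1]]'
python3 -m inch '[[0,0,-0.4,0,1],[0,0,-0.6,0,1],[0,0,-0.6,0,1],[0,0,-0.3,0,1],[0,0,0,0,1]]'; python3 go.py .502 -.208 .104
```

```text
time_s: 9.45
tcp_pos: [0.4573, 0.2674, 0.0941]
orientation: [0.601, 3.084, 0.0]
wrist_force: [0.1, -0.4, -0.5]
width: 0.006
grasp_force: 0.0
time_s: 10.07
tcp_pos: [0.4576, 0.2676, 0.1896]
orientation: [0.6, 3.082, 0.002]
wrist_force: [-0.0, -0.8, -0.2]
width: 0.002
grasp_force: 0.0
10.075 [0.4576 0.2676 0.1896] [-0.  -0.8 -0.2]
units [-4.39  -8.485  1.707]
```

```bash
python3 -m inch '[[-0.2,-0.4,0,0,1],[-0.3,-0.58,0,0,1],[-0.3,-0.58,0,0,1],[-0.3,-0.58,0,0,1],[-0.3,-0.58,0,0,1],[-0.3,-0.58,0,0,1],[-0.3,-0.58,0,0,1],[-0.3,-0.58,0,0,1],[-0.3,-0.58,0,0,1],[-0.3,-0.58,0,0,1],[-0.3,-0.58,0,0,1],[-0.3,-0.58,0,0,1],[-0.3,-0.58,0,0,1],[-0.3,-0.58,0,0,1],[-0.29,-0.54,0,0,1],[0,0,0,0,1],[0,0,0,0,1]]'; python3 go.py .502 -.208 .104
```

```text
time_s: 12.2
tcp_pos: [0.501, -0.2072, 0.1878]
orientation: [-0.601, -3.081, -0.002]
wrist_force: [-0.1, 0.9, -0.7]
width: 0.009
grasp_force: 0.0
12.2 [ 0.501  -0.2072  0.1878] [-0.1  0.9 -0.7]
units [-0.029 -0.009  1.677]
```

```bash
python3 -m inch '[[-0.03,0,0.4,0,1],[0,0,0.4,0,1],[0,0,0.4,0,1],[0,0,0.3,0,1],[0,0,0.17,0,1],[0,0,0,0,1]]'; python3 go.py .502 -.208 .104
python3 - <<'E'
from station import env
import cv2
a=env.read_camera("scene")["frame"][90:230,110:290]
cv2.imwrite("pics/c4.png",cv2.resize(a,None,fx=4,fy=4))
E
```

```text
time_s: 12.95
tcp_pos: [0.5029, -0.2082, 0.1052]
orientation: [-0.6, -3.083, -0.001]
wrist_force: [0.1, -0.2, -0.7]
width: 0.003
grasp_force: 0.0
12.95 [ 0.5029 -0.2082  0.1052] [ 0.1 -0.2 -0.7]
units [ 0.017 -0.003  0.023]
```

View pics/c4.png

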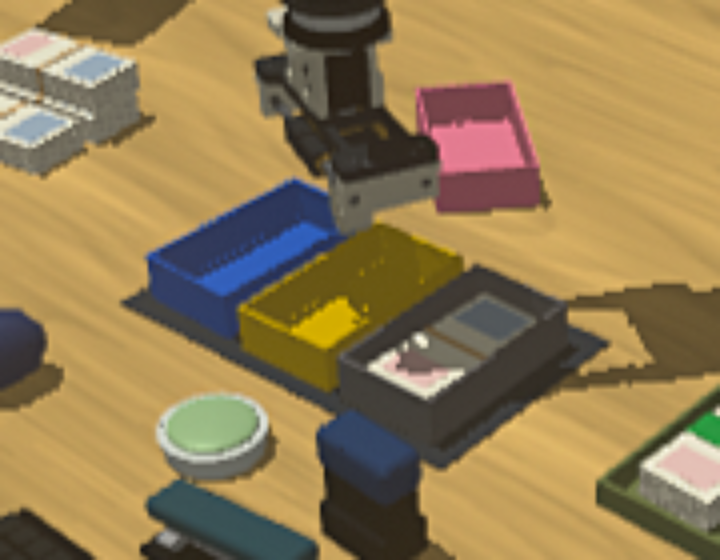

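```bash
python3 - <<'E'
from h import *;import pickle
s=pickle.load(open("scene.pkl","rb"));c=pickle.load(open("top.pkl","rb"))
for p in((242,312),(328,347),(462,263),(375,225),(352,287)):print(world(s,110+p[0]/4,90+p[1]/4,.043).round(3))
for p in((562,137),(650,133),(664,290),(572,293)):print(world(c,114.7+p[0]/2.9,139.7+p[1]/2.9,.043).round(3))
E
```

```text
[ 0.596 -0.232  0.043]
[ 0.583 -0.151  0.043]
[ 0.437 -0.157  0.043]
[ 0.443 -0.248  0.043]
[ 0.517 -0.196  0.043]
[ 0.581 -0.157  0.043]
[ 0.588 -0.248  0.043]
[ 0.425 -0.26   0.043]
[ 0.419 -0.167  0.043]
```

```bash
python3 - <<'E'
from h import *;import pickle
from station import env
s=pickle.load(open("scene.pkl","rb"));c=env.read_camera("top")
for z in(.0862,):
  X=np.array([.5029,-.2082,z])
  for k in(s,c):
    p=k["K"]@(k["R"]@X+k["t"]);p=p[:2]/p[2];print(p,(p-[110,90])*4)
E
```

```text
[197.68752462 146.42139109] [350.7500985  225.68556438]
[328.24894737 209.89847707] [872.99578949 479.59390827]
```

```bash
python3 - <<'E'
from h import *;import pickle
s=pickle.load(open("scene.pkl","rb"));c=pickle.load(open("top.pkl","rb"))
out=[]
for k,(u,v) in((s,(198,163)),(c,(325,213))):
    f=8;w=36
    a=cv2.resize(k["frame"][v-w:v+w,u-w:u+w],None,fx=f,fy=f,interpolation=cv2.INTER_NEAREST)[:, :400*1 if 0 else None]
    for (x,y),col in(((.503,-.208),(255,255,255)),((.515,-.197),(255,0,255))):
        R=Ro.from_euler("z",3.5,degrees=True).as_matrix()
        P=[]
        for sx,sy in((1,1),(1,-1),(-1,-1),(-1,1)):
            X=np.array([x,y,.043])+R@[sx*.08,sy*.045,0]
            p=k["K"]@(k["R"]@X+k["t"]);p=p[:2]/p[2];P.append((p-[u-w,v-w]+.5)*f)
        cv2.polylines(a,[np.int32(P)],True,col,1)
    out.append(cv2.resize(a,(400,400),interpolation=cv2.INTER_AREA))
cv2.imwrite("pics/fit.png",np.hstack(out))
E
```

```text
(no output)
```

View pics/fit.png

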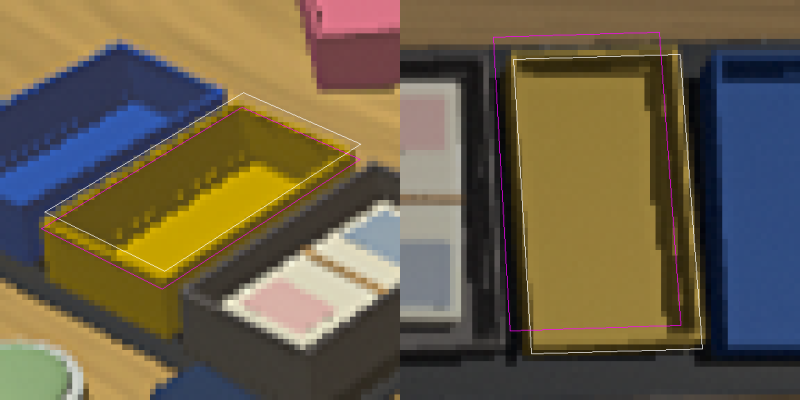

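The two cameras disagree by about 12 mm on the tray. I'll use the hand, whose pose is known, to see which one is off.

```bash
python3 - <<'E'
from h import *;from station import env
o=env.get_obs();R=Ro.from_rotvec(o["orientation"]).as_matrix();t=o["tcp_pos"];out=[]
for n,w,f in(("scene",32,12),("top",40,10)):
    k=env.read_camera(n)
    def pr(X):
        p=k["K"]@(k["R"]@(t+R@np.array(X,float))+k["t"]);return p[:2]/p[2]
    u,v=np.int32(pr([0,0,-.01]));a=cv2.resize(k["frame"][v-w:v+w,u-w:u+w],None,fx=f,fy=f,interpolation=cv2.INTER_NEAREST)
    a=cv2.convertScaleAbs(a,alpha=1.5,beta=15)
    q=lambda L:np.int32([(pr(X)-[u-w,v-w]+.5)*f for X in L])
    cv2.polylines(a,[q([(.0375,.095,-.047),(.0375,-.095,-.047),(-.0375,-.095,-.047),(-.0375,.095,-.047)])],True,(255,0,255),1)
    cv2.polylines(a,[q([(.0095,0,.019),(-.0095,0,.019)])],False,(0,0,255),2)
    out.append(cv2.resize(a,(400,400),interpolation=cv2.INTER_AREA))
cv2.imwrite("pics/chk.png",np.hstack(out))
E
```

```text
(no output)
```

View pics/chk.png

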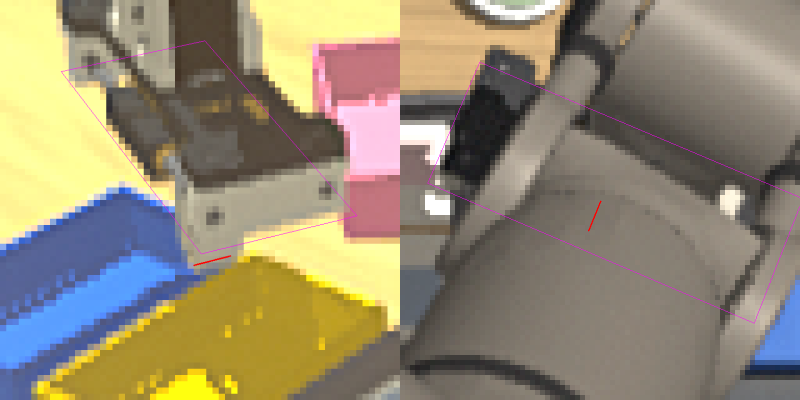

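The hand check doesn't settle it: both projections are within 1–3 px. I'll aim at the midpoint (0.509,-0.203), within about 8 mm of either estimate, and dwell there.

```bash
python3 go.py .509 -.203 .103
```

```text
13.15 [ 0.5034 -0.2087  0.1062] [ 0.1 -1.2  1. ]
units [-0.061  0.149  0.064]
```

```bash
python3 -m inch '[[-0.06,0.14,0.04,0,1],[0,0,0,0,1],[0,0,0,0,1],[0,0,0,0,1],[0,0,0,0,1],[0,0,0,0,1],[0,0,0,0,1],[0,0,0,0,1],[0,0,0,0,1],[0,0,0,0,1],[0,0,0,0,1],[0,0,0,0,1],[0,0,0,0,1],[0,0,0,0,1],[0,0,0,0,1],[0,0,0,0,1],[0,0,0,0,1],[0,0,0,0,1],[0,0,0,0,1],[0,0,0,0,1]]'
python3 -m inch '[[0,0,-0.4,0,1],[0,0,-0.6,0,1],[0,0,-0.6,0,1],[0,0,-0.6,0,1],[0,0,-0.6,0,1],[0,0,-0.6,0,1],[0,0,-0.4,0,1],[0,0,-0.2,0,1],[0,0,0,0,1],[0,0,0,0,1],[0,0,0,0,1],[0,0,0,0,1]]'
python3 - <<'E'
from station import env
import cv2
cv2.imwrite("pics/end.png",env.read_camera("scene")["frame"])
E
```

```text
time_s: 15.65
tcp_pos: [0.5084, -0.2032, 0.1035]
orientation: [0.601, 3.084, 0.0]
wrist_force: [0.1, -0.9, 0.3]
width: 0.003
grasp_force: 0.0
time_s: 17.15
tcp_pos: [0.5083, -0.2031, 0.303]
orientation: [-0.601, -3.083, -0.001]
wrist_force: [-0.1, -0.3, -0.1]
width: 0.008
grasp_force: 0.0
```

View pics/end.png

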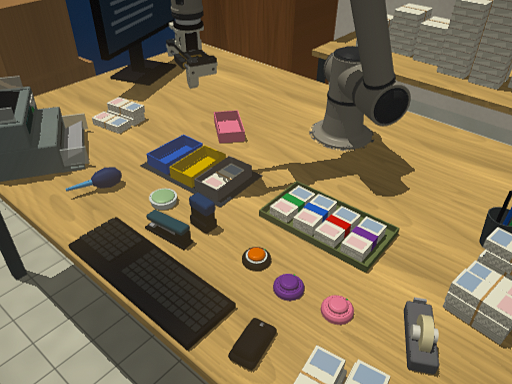

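The final view shows the hand raised (tip about 0.28 m up, at (195,80)), the button at (257,255) back up, and everything else where it was.

```bash
python3 -c "
from station import env
print(env.close_job())"
```

```text
the job is handed in; nothing more can be done
None
```

I pressed the call button to its stop, pointed about 2.5 s each at the red-strapped bundle and then the yellow tray, raised the hand to about 28 cm, and handed the job in at about 17 s; the two cameras disagreed by up to 12 mm, so each point is centred only to roughly 8 mm.

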